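# Pop open a push-to-open cupboard

### The arm

A 6-joint arm with a two-finger parallel gripper is mounted at the origin on a cart in front of the work surface, level with it; the furniture and walls round the work are solid. World frame = base frame: x ahead of the robot, y to its left, z up, the work surface at z = 0. Lengths are in m, angles in rad, forces in N, time in s.
With the tool pointing down it reaches from about 0.225 to 0.875 m from the base axis. Payload 3.4 kg.
Tool frame: the origin (TCP) lies between the finger pads; the fingertips stand 11 mm ahead of it and the grasp point (between the pads) lies 8 mm behind it; z points along the fingers, y is the line along which they close (so a half turn about z gives the same grasp; the last joint's range is limited). The gripper opens to 85 mm and grips with 20 to 120 N. Pads are 22 mm wide; open, the fingers measure 114 mm over their backs; the gripper's body (76 mm by 85 mm) begins 54 mm behind the grasp point. The pads swing forward as they close: fully open they stand 13 mm farther back than shut.
Start: joints at [-1.452, 0.276, 1.505, -0, 1.361, -0.121], TCP at [0.137, -0.559, 0.242] pointing down, gripper open.
Joint ranges: [-2.89, 2.89], [-0.75, 2.08], [0.22, 2.7], [-1.18, 4.32], [0.11, 2.71], [-2.7, 2.7]. Speed limits (rad/s): [2.57, 2.57, 3.14, 3.14, 3.14, 3.14].

### API

Orientations are given as a unit quaternion [w, x, y, z].
In Python, from rig import manip, imaging gives the robot as it stands. The module is installed in compiled form; this text tells all that it offers.
- The arm moves only by the tool jog_arm, never from a script. Its argument "deltas" is one flat list of numbers, 7 for each row, row after row: the turn, a rotation vector about the world's x, y, z in degrees, then the shift along the world's x, y, z in mm, then the opening, from 0 (shut) to 1 (fully open). In form: [ax, ay, az, tx, ty, tz, gripper, ax, ay, az, tx, ty, tz, gripper, ...]. A call has 1 to 20 rows; each row is the pose to reach, as a shift and turn from the pose commanded when the call began; what a row does not reach only later rows make up. A row lasts 1/10 s, in which the tool goes at most 50 mm and 8.59 degrees, less where a joint would pass 70% of its speed; a pose out of reach is approached as far as the arm can. A call with a gripper value outside its range is refused whole. The fingers move at their own pace and stop on an object; "grip_force" is the grip in N (left out, the last holds). Time passes only in rows, so rows that repeat a pose let the fingers close. It gives the time, the measured TCP pose, the force, the opening and the grip force at its end, in the units of the state.
- manip.get_state(): the state, without advancing time (a new reading comes with each control period).
- imaging.get_image(name): name is "scene" or "side" or "wrist"; returns the picture (384x512x3 uint8, blue, green, red); there is no depth.
- imaging.calibration(name): a dict with "mtx" (3x3 intrinsics, pixels), "cam_to_world" (4x4, takes a point from camera to world coordinates). Camera axes: x right, y down, z forward; pixel columns grow to the right and rows downward; lengths in m; the calibration is good to about 2 mm. A picture is of the moment at which its call begins: read the wrist's pose just before it. calibration takes no time and is no camera call; for the wrist camera it gives the pose at the moment of the call.
- manip.sign_off(): hands the job in; it is judged then, once.
The state is a dict: "clock": time; "qpos": joint angles; "qd": joint speeds; "effort": joint torques, N m; "position": TCP position; "ee_rot": TCP orientation; "contact_force": force on the tool from outside, world axes, zero at the start; "moment": the same for the moment, N m; "width": finger opening in m; "gripper_force": force on a finger pad.
Only numpy, scipy, OpenCV 4.12 (cv2) and the standard library are available. Lean on these libraries where they do the work, as an engineer would, in place of code of your own. Each camera call takes 0.05 s, during which the arm holds its last target. There are 200 camera calls.

### The job

Get the little cupboard with the green door ready for use: press its handleless door at the round mark so that the push-to-open catch lets go and the door springs ajar, then put the fingertips behind the door and push it wide open, to about a right angle, and leave it standing like that. Press gently, do not pinch the door, keep the cupboard with the white door shut, and do not disturb the tin, the spice jar or the mug.

Things in the scene. Friction and masses are not known exactly. Their poses are not given: they have to be found in the camera images.
- green_cupboard: small pale wooden cupboard with a green door, fixed; carcass 130 (x, depth) x 150 (y, width) x 200 (z, height) mm. Origin: centre of its underside. Its -x axis points out of the front, to the robot, +y to the hinge side (left as the robot sees it). No handle. Stands left or right of the other cupboard, turned up to 0.2 rad
- green_door (a joint): opening angle of the green door, rad: 0 shut and latched, -0.04 pushed fully in, about 0.5 sprung ajar, 1.57 at a right angle to the front, stop at 1.65. Door 146 mm wide, 188 mm high (10 to 198 mm above the worktop), 14 mm thick; vertical hinge at the left (+y) side, opens towards the robot. Past ajar it turns freely and stays where left; it does not latch again
- green_catch (a point): centre of the round mark, 26 mm across, on the green door's front: 118 mm from the hinge, 28 mm from the free (right) edge, 165 mm above the worktop, 35 mm below the cupboard's top; moves with the door. Pushed here with about 5 N the door goes in 3.5 mm and the catch lets go (hard stop at 4.7 mm); as the finger draws back the spring swings the door out behind it
- green_edge (a point): middle of the thickness of the green door's free edge, 146 mm from the hinge, 165 mm above the worktop; moves with the door. Sprung ajar, it stands some 70 mm before the carcass front. The back of the door is bare but for a 38 mm hook and a pin low down, under 60 mm above the worktop
- green_hinge (a point): point on the hinge axis of the green door, in the plane of the shut door's back face (6 mm before the carcass front), 165 mm above the worktop; it does not move with the door
- white_cupboard: the same cupboard with a white door, fixed; origin and axes alike. To be left shut
- white_door (a joint): opening angle of the white door, rad, 0 shut; its catch works like the other one
- tin: low round tin with a green label, 75 mm across, 58 mm high, loose; origin at the centre of its underside. It stands in front of and between the cupboards
- spice_jar: spice jar with a red cap, 45 mm across, 106 mm high, loose; origin at the centre of its underside. To the right of the cupboards
- mug: purple mug, 92 x 125 x 100 mm high, loose; origin at its underside. Farther to the right

How it is judged:
On the way, in this order (a step that is already met when the one before it is completed fails the run):
1. the green door has been pushed in at its catch (value of joint green_door below -0.015 rad and contact force between the fingers and green_cupboard above 0.3 N).
2. the green door has sprung ajar (value of joint green_door above 0.35 rad), for 0.1 s.
3. the green door has been pushed wide open (value of joint green_door above 1.2 rad), for 0.1 s.
At the end, for the whole second after the job is handed in: the green door stands still, open by at least 1.2 rad (69 degrees); the white door is still shut (under 0.04 rad); tin, spice jar and mug stand within 15 mm of where they stood (value of joint green_door above 1.2 rad and velocity of joint green_door between -0.05 and 0.05 rad/s and value of joint white_door below 0.04 rad and distance of each of tin, spice_jar, mug from where it was at the start of the episode below 0.015 m); the robot touches nothing.
It fails at once if the green cupboard or its door is pressed hard or pinched (over 30 N from the fingers) (contact force between the fingers and green_cupboard above 30 N).
It fails at once if the white door is released (value of joint white_door above 0.04 rad).
It fails at once if the tin, the spice jar or the mug is moved or lifted (over 15 mm) (distance of any of tin, spice_jar, mug from where it was at the start of the episode above 0.015 m).
It also fails if it takes over 45 s, if anything falls off the work surface, if the arm or the gripper's body presses on something with over 40 N, if the wrist force passes 120 N, or if a joint passes its speed limit or range.

## Working session

There is one attempt and no reset: what is moved stays moved. The work goes in short steps, Python scripts to look and compute and a tool call to move; the robot and the scene stay as the last step left them, time stands still between calls to the robot, and variables do not carry over. Pictures are saved under pics/ and viewed, at most 10 in all, crops included, and the job is handed in when it is done.

Besides the shell and the picture viewer there is one more tool, called after "Emit:" as a command line: name --argument value ..., lists and objects as JSON in quotes. jog_arm: Moves the arm, as the interface text tells. Its arguments: {"type":"object","properties":{"deltas":{"type":"array"},"grip_force":{"type":"number"}},"required":["deltas"]}

```bash
mkdir -p pics
python3 - <<'E'
from rig import manip, imaging
import cv2, numpy as np
ims=[]
for n in("scene","side"):
    im=imaging.get_image(n); cv2.imwrite(f"pics/{n}0.png",im)
    c=imaging.calibration(n); np.set_printoptions(precision=4,suppress=True); print(n,c["mtx"],c["cam_to_world"])
s=manip.get_state(); print(s)
E
```

```text
scene [[348.8369   0.     251.8298]
 [  0.     348.8369 189.1584]
 [  0.       0.       1.    ]] [[-0.6454 -0.5105  0.5682 -0.1301]
 [-0.7637  0.4158 -0.4938  0.4567]
 [ 0.0158 -0.7527 -0.6582  0.8693]
 [ 0.      0.      0.      1.    ]]
side [[439.0355   0.     260.6346]
 [  0.     439.0355 190.6834]
 [  0.       0.       1.    ]] [[ 0.9965 -0.0318  0.0768  0.3961]
 [-0.0799 -0.6186  0.7816 -1.1862]
 [ 0.0227 -0.7851 -0.619   0.9656]
 [ 0.      0.      0.      1.    ]]
{'clock': 0.1, 'qpos': array([-1.452 ,  0.2765,  1.5061,  0.    ,  1.3607, -0.121 ]), 'qd': array([-0.0004, -0.0006, -0.0031, -0.0002, -0.0006, -0.001 ]), 'effort': array([  0.0009, -41.7699, -24.6405,  -0.0001,   0.0058,   0.    ]), 'position': array([ 0.1365, -0.5581,  0.2415]), 'ee_rot': array([-0.0008,  0.9928,  0.1196,  0.    ]), 'contact_force': array([ 0.5994, -0.0365, -0.4024]), 'moment': array([ 0.0044, -0.0157,  0.0255]), 'gripper_force': 0.0, 'width': 0.08532768636486766}
```

View pics/scene0.png

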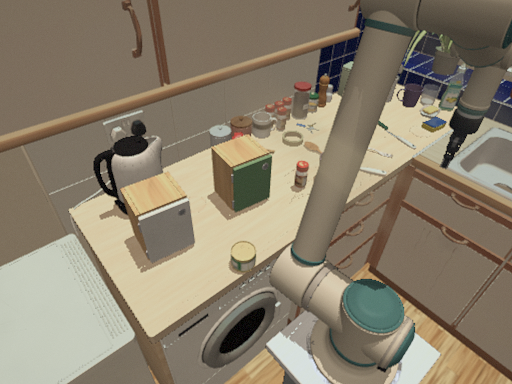

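View pics/side0.png

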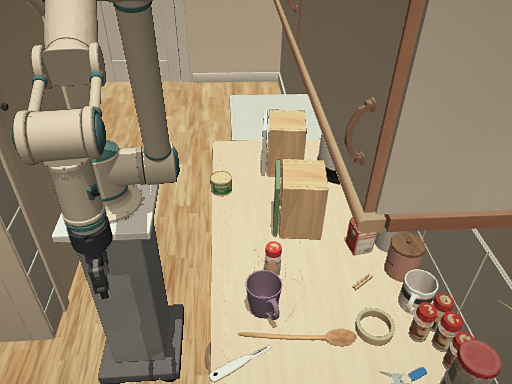

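The scene view shows the green cupboard (top around 212–270, 137–172) to the right of the white one (top around 125–190, 175–210). The tin is at (243,257) and the spice jar at (302,173). In the side view the green cupboard's top is at about (280–326, 160–190). Next I'll enlarge both views and measure.

```bash
cat > h.py <<'E'
from rig import manip, imaging
import cv2, numpy as np
np.set_printoptions(precision=4,suppress=True)
def ray(n,u,v,z,c=None):
    c=c or imaging.calibration(n); T=c["cam_to_world"]
    d=T[:3,:3]@np.linalg.inv(c["mtx"])@[u,v,1]; return T[:3,3]+d*(z-T[2,3])/d[2]
def proj(n,p,c=None):
    c=c or imaging.calibration(n); T=c["cam_to_world"]
    q=c["mtx"]@(T[:3,:3].T@(np.asarray(p)-T[:3,3])); return q[:2]/q[2]
E
python3 - <<'E'
from h import *
a=cv2.imread("pics/scene0.png");b=cv2.imread("pics/side0.png")
for n,im,(x0,y0,w,h) in(("scene",a,(200,125,80,90)),("side",b,(262,150,75,95))):
    hsv=cv2.cvtColor(im,cv2.COLOR_BGR2HSV); R=np.zeros(im.shape[:2],np.uint8);R[y0:y0+h,x0:x0+w]=255
    g=cv2.inRange(hsv,(40,50,20),(95,255,255))&R
    cs=max(cv2.findContours(g,0,1)[0],key=cv2.contourArea)
    print(n,"green",cv2.contourArea(cs),cv2.approxPolyDP(cs,3,True)[:,0].tolist())
p=[cv2.resize(a[125:215,120:310],None,fx=4,fy=4,interpolation=2),]
cv2.imwrite("pics/c1.png",p[0])
cv2.imwrite("pics/c2.png",cv2.resize(b[95:245,200:340],None,fx=4,fy=4,interpolation=2))
E
```

```text
scene green 1491.0 [[270, 155], [233, 169], [236, 211], [268, 196]]
side green 232.0 [[279, 160], [273, 234], [277, 227]]
```

View pics/c1.png

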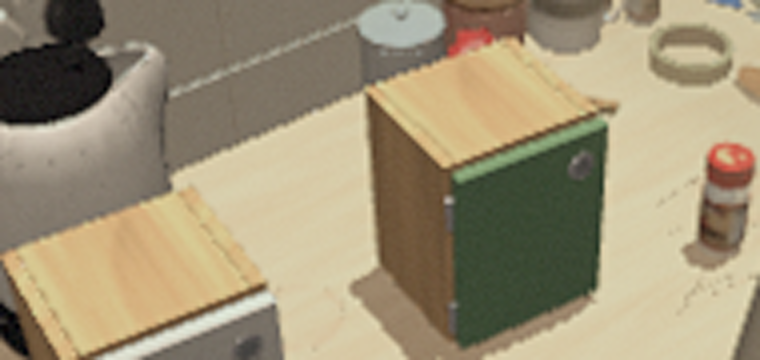

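View pics/c2.png

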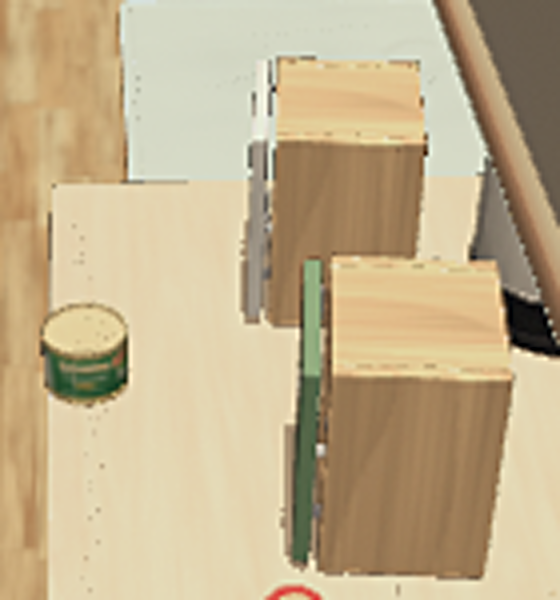

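The enlarged scene crop shows the mark at (265.2,166.2). The carcass top corners there are (211.5,148), (247,135), (270.5,153.5) and (231.7,167). In the side view the top corners are (282.5,159.5), (324,160.5), (328,190) and (282.5,190).

Run:
```python
from h import *
S=lambda x,y:((x+.5)/4-.5+120,(y+.5)/4-.5+125); D=lambda x,y:((x+.5)/4-.5+200,(y+.5)/4-.5+95)
def P(n,f,pts,z): return np.array([ray(n,*f(*p),z)[:2] for p in pts])
s=P("scene",S,[(366,92),(508,40),(447,168)],.2); print("scene BL,BR,FL",s)
d=P("side",D,[(330,258),(497,262),(512,380),(330,380)],.2); print("side FL,BL,BR,FR",d)
print("sizes",np.linalg.norm(s[0]-s[1]),np.linalg.norm(s[0]-s[2]),[np.linalg.norm(d[i]-d[i-1]) for i in range(4)])
print("mark",P("scene",S,[(581,165)],.165))
print("door top front corners",P("scene",S,[(456,184),(603,127)],.198),P("side",D,[(302,376),(306,258)],.198))
print("white door side",P("side",D,[(247,140),(258,60),(275,140)],.198))
print("tin",P("side",D,[(85,328)],.058), ray("scene",243,249,.058))
print("jar",ray("scene",302,165.5,.106))
w=P("scene",S,[(82,356),(266,285),(188,190),(5,258)],.2);print("white FL FR BR BL",w)
```

```text
scene BL,BR,FL [[ 0.6964 -0.0763]
 [ 0.6839 -0.2209]
 [ 0.5706 -0.0651]]
side FL,BL,BR,FR [[ 0.5704 -0.0651]
 [ 0.6997 -0.0767]
 [ 0.6817 -0.2244]
 [ 0.5522 -0.2178]]
sizes 0.1451437975482856 0.1263076736842495 [np.float64(0.15375099203115292), np.float64(0.12983489687333497), np.float64(0.14883904852079288), np.float64(0.12961556290517234)]
mark [[ 0.5404 -0.1813]]
door top front corners [[ 0.5521 -0.0596]
 [ 0.5359 -0.1997]] [[ 0.5333 -0.2097]
 [ 0.5522 -0.0613]]
white door side [[0.5209 0.12  ]
 [0.5428 0.2639]
 [0.5449 0.119 ]]
tin [[0.3771 0.0454]] [0.3818 0.0414 0.058 ]
jar [ 0.5136 -0.3408  0.106 ]
white FL FR BR BL [[0.5608 0.2509]
 [0.5435 0.1179]
 [0.6736 0.106 ]
 [0.6869 0.2478]]
```

The estimates agree: yaw is about -0.108 rad, the centre about (0.626,-0.146), and the mark about (0.538,-0.181). I'll press with the fingers shut, tilted 20° forward and level with the front. Now I'll compute the deltas.

Run:
```python
from h import *
from scipy.spatial.transform import Rotation as R
s=manip.get_state(); q=s["ee_rot"]; q0=R.from_quat(q[[1,2,3,0]]); print(q0.as_matrix())
X=q0.as_matrix()[:,0]; a=np.arctan2(X[1],X[0]); dy=-.108-a
Rt=R.from_rotvec(np.radians(-20)*np.array([.108,.994,0]))*R.from_rotvec([0,0,dy])
print(np.degrees(a),Rt.as_rotvec(degrees=True)); print((Rt*q0).as_matrix())
for t in([.474,-.1746,.26],[.474,-.1746,.172]): print((np.array(t)-s["position"])*1000)
print("mug top approx", ray("side",264,281,.1))
```

```text
[[ 0.9714  0.2376 -0.0002]
 [ 0.2376 -0.9714  0.0017]
 [ 0.0002 -0.0017 -1.    ]]
13.742855151661365 [  1.3195 -20.054  -19.7273]
[[ 0.9342 -0.1072  0.3404]
 [-0.1013 -0.9942 -0.0353]
 [ 0.3422 -0.0015 -0.9396]]
[337.4652 383.4585  18.4845]
[337.4652 383.4585 -69.5155]
mug top approx [ 0.4825 -0.461   0.1   ]
```

Emit:
jog_arm --deltas '[0, 0, 0, 15, 17, 18, 0, 0, -3, -3, 40, 45, 20, 0, 0, -5, -5, 65, 75, 20, 0, 0, -8, -8, 92, 105, 20, 0, 0.5, -10, -10, 120, 136, 20, 0, 0.5, -12, -12, 147, 167, 20, 0, 1, -14, -14, 174, 198, 20, 0, 1, -16, -16, 201, 228, 20, 0, 1, -18, -18, 228, 259, 20, 0, 1.3, -20, -19.7, 255, 290, 20, 0, 1.3, -20, -19.7, 283, 321, 20, 0, 1.3, -20, -19.7, 310, 352, 20, 0, 1.3, -20, -19.7, 337, 383, 18, 0, 1.3, -20, -19.7, 337, 383, 18, 0, 1.3, -20, -19.7, 337, 383, -10, 0, 1.3, -20, -19.7, 337, 383, -40, 0, 1.3, -20, -19.7, 337, 383, -70, 0, 1.3, -20, -19.7, 337, 383, -70, 0, 1.3, -20, -19.7, 337, 383, -70, 0]' --grip_force 20

```text
clock: 2.0
position: [0.4733, -0.1761, 0.1723]
ee_rot: [0.009, 0.984, -0.053, 0.172]
contact_force: [0.9, -0.8, 1.7]
width: 0.0001
gripper_force: 0.0
```

Run:
```python
from h import *
s=manip.get_state(); print(s["clock"],s["position"],s["ee_rot"],s["contact_force"],s["width"])
ims=[imaging.get_image(n) for n in("scene","side")]
cv2.imwrite("pics/p1.png",np.hstack([cv2.resize(ims[0][110:270,150:310],(400,400)),cv2.resize(ims[1][130:260,215:345],(400,400))]))
```

```text
2.0 [ 0.4733 -0.1761  0.1723] [ 0.0095  0.9835 -0.0534  0.1725] [ 0.851  -0.8202  1.6578] 0.00012568458175513762
```

View pics/p1.png

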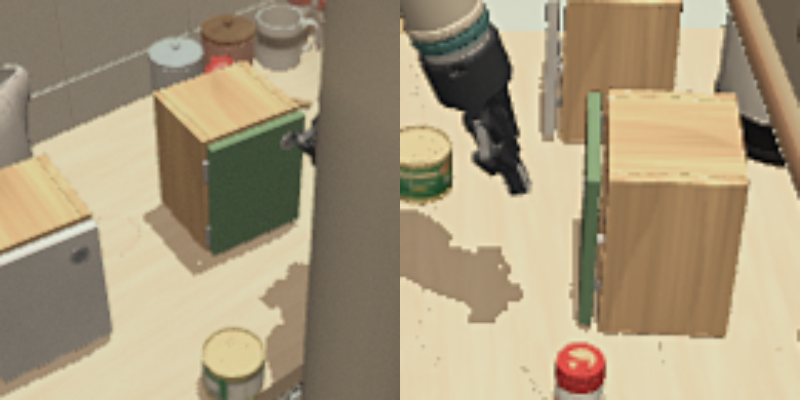

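The picture shows the shut fingertips about 50 mm in front of the door, at the mark's height and clear of the tin, with the spice jar undisturbed. I'll advance 44 mm, then creep in.

Emit:
jog_arm --deltas '[0, 0, 0, 15, -1, 0, 0, 0, 0, 0, 30, -3, 0, 0, 0, 0, 0, 40, -4, 0, 0, 0, 0, 0, 44, -4, 0, 0, 0, 0, 0, 44, -4, 0, 0]'

```text
clock: 2.6
position: [0.5184, -0.1795, 0.1722]
ee_rot: [0.009, 0.984, -0.052, 0.173]
contact_force: [-0.5, 0.9, -0.4]
width: -0.0001
gripper_force: 0.0
```

Emit:
jog_arm --deltas '[0, 0, 0, 1, 0, 0, 0, 0, 0, 0, 2, 0, 0, 0, 0, 0, 0, 3, 0, 0, 0, 0, 0, 0, 3, 0, 0, 0]'

```text
clock: 3.0
position: [0.5205, -0.1796, 0.1724]
ee_rot: [0.01, 0.983, -0.053, 0.173]
contact_force: [0.5, 0.4, -0.6]
width: -0.0003
gripper_force: 0.0
```

Emit:
jog_arm --deltas '[0, 0, 0, 1, 0, 0, 0, 0, 0, 0, 2, 0, 0, 0, 0, 0, 0, 3, 0, 0, 0, 0, 0, 0, 3, 0, 0, 0]'

```text
clock: 3.4
position: [0.5237, -0.1796, 0.1724]
ee_rot: [0.01, 0.983, -0.053, 0.173]
contact_force: [-0.4, 0.4, 0.1]
width: 0.0001
gripper_force: 0.0
```

Emit:
jog_arm --deltas '[0, 0, 0, 1, 0, 0, 0, 0, 0, 0, 2, 0, 0, 0, 0, 0, 0, 2, 0, 0, 0]'

```text
clock: 3.7
position: [0.5253, -0.1796, 0.1722]
ee_rot: [0.01, 0.984, -0.053, 0.173]
contact_force: [-1.7, -0.1, 0.5]
width: 0.0001
gripper_force: 0.8
```

Contact is beginning.

Emit:
jog_arm --deltas '[0, 0, 0, 1, 0, 0, 0, 0, 0, 0, 2, 0, 0, 0, 0, 0, 0, 2, 0, 0, 0]'

```text
clock: 4.0
position: [0.5273, -0.1798, 0.1722]
ee_rot: [0.01, 0.984, -0.053, 0.173]
contact_force: [-3.0, -1.9, 2.5]
width: -0.0004
gripper_force: 1.7
```

Emit:
jog_arm --deltas '[0, 0, 0, 1, 0, 0, 0, 0, 0, 0, 1, 0, 0, 0]'

```text
clock: 4.2
position: [0.5284, -0.1797, 0.1721]
ee_rot: [0.01, 0.984, -0.053, 0.173]
contact_force: [-2.5, -1.8, 0.4]
width: -0.0002
gripper_force: 1.7
```

Emit:
jog_arm --deltas '[0, 0, 0, 1, 0, 0, 0, 0, 0, 0, 1, 0, 0, 0]'

```text
clock: 4.4
position: [0.5294, -0.1796, 0.1721]
ee_rot: [0.01, 0.984, -0.053, 0.173]
contact_force: [-3.5, -2.8, 0.4]
width: -0.0001
gripper_force: 1.7
```

Emit:
jog_arm --deltas '[0, 0, 0, 0.5, 0, 0, 0, 0, 0, 0, 0.5, 0, 0, 0]'

```text
clock: 4.6
position: [0.5299, -0.1795, 0.1721]
ee_rot: [0.009, 0.984, -0.053, 0.173]
contact_force: [-3.9, -3.1, 0.7]
width: 0.0005
gripper_force: 1.7
```

Emit:
jog_arm --deltas '[0, 0, 0, 0.5, 0, 0, 0, 0, 0, 0, 0.5, 0, 0, 0]'

```text
clock: 4.8
position: [0.5304, -0.1795, 0.1721]
ee_rot: [0.009, 0.984, -0.053, 0.173]
contact_force: [-3.3, -2.5, 0.2]
width: 0.0003
gripper_force: 1.8
```

Emit:
jog_arm --deltas '[0, 0, 0, 0.7, 0, 0, 0, 0, 0, 0, 0.7, 0, 0, 0]'

```text
clock: 5.0
position: [0.5309, -0.1795, 0.1721]
ee_rot: [0.01, 0.984, -0.053, 0.172]
contact_force: [-5.6, -2.7, 1.4]
width: -0.0001
gripper_force: 2.4
```

Emit:
jog_arm --deltas '[0, 0, 0, 0.5, 0, 0, 0, 0, 0, 0, 0.5, 0, 0, 0]'

```text
clock: 5.2
position: [0.5309, -0.1795, 0.1721]
ee_rot: [0.01, 0.984, -0.053, 0.172]
contact_force: [-7.0, -3.3, 1.5]
width: 0.0
gripper_force: 3.2
```

The fingers have reached the hard stop and the catch should be released. I'll draw back.

Emit:
jog_arm --deltas '[0, 0, 0, -3, 0, 0, 0, 0, 0, 0, -8, 1, 0, 0, 0, 0, 0, -16, 1, 0, 0, 0, 0, 0, -26, 2, 0, 0, 0, 0, 0, -38, 3, 0, 0, 0, 0, 0, -52, 4, 0, 0, 0, 0, 0, -68, 5, 0, 0, 0, 0, 0, -84, 6, 0, 0, 0, 0, 0, -100, 6, 0, 0, 0, 0, 0, -110, 6, 10, 0, 0, 0, 0, -110, 6, 40, 0, 0, 0, 0, -110, 6, 78, 0, 0, 0, 0, -110, 6, 78, 0]'

```text
clock: 6.5
position: [0.4238, -0.176, 0.2561]
ee_rot: [0.013, 0.983, -0.053, 0.178]
contact_force: [0.8, -0.5, 1.4]
width: 0.0001
gripper_force: 0.0
```

Run:
```python
from h import *
s=manip.get_state(); print(s["clock"],s["position"],s["ee_rot"],s["contact_force"],s["width"])
ims=[imaging.get_image(n) for n in("scene","side")]
cv2.imwrite("pics/p2.png",np.hstack([cv2.resize(ims[0][110:270,150:310],(400,400)),cv2.resize(ims[1][130:260,215:345],(400,400))]))
```

```text
6.5 [ 0.4238 -0.176   0.2561] [ 0.0131  0.9825 -0.0529  0.178 ] [ 0.8109 -0.4881  1.427 ] 0.00014125945151912872
```

View pics/p2.png

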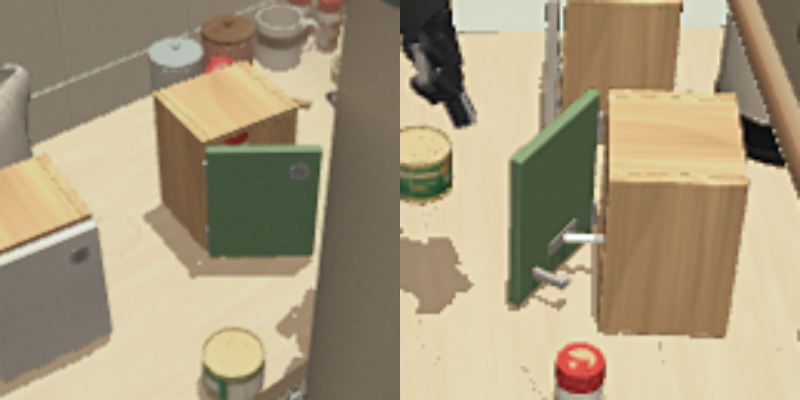

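The door is ajar: its free edge's top outer corner is at side pixel of about (252,182), and the hook and pin are low down. Next I'll work out the insertion and sweep waypoints.

Run:
```python
from h import *
x=np.array([.994,-.108]);y=np.array([.108,.994]);C=np.array([.626,-.146]);H=C-.071*x+.073*y
W=lambda l:H+l[0]*x+l[1]*y
e=ray("side",252.1,182,.198)[:2]; d=e-H; print("hinge",H,"corner",e,"local",d@x,d@y,np.hypot(*d))
dl=[d@x,d@y]; print("angle",np.arctan2(-dl[0],-dl[1])-np.arctan2(14,146))
p=manip.get_state()["position"]
f=lambda w:np.round((np.array(w)-p[:2])*1000)
print("insert",f(W((-.030,-.130))))
for a in np.arange(.4,1.58,.1):
    n=np.array([np.cos(a),-np.sin(a)]); u=np.array([-np.sin(a),-np.cos(a)]); h=.011*np.cos(a)+.0145*np.sin(a)
    print(round(a,2),f(W(.115*u+h*n)))
print(p)
```

```text
hinge [ 0.5633 -0.0658] corner [ 0.4699 -0.1752] local -0.08107368236907668 -0.1188923194383 0.14392546667038322
angle 0.5028824232499395
insert [ 98. -18.]
0.4 [100.   0.]
0.5 [90.  4.]
0.6 [80. 10.]
0.7 [71. 16.]
0.8 [62. 23.]
0.9 [54. 31.]
1.0 [47. 41.]
1.1 [41. 51.]
1.2 [35. 61.]
1.3 [31. 73.]
1.4 [28. 85.]
1.5 [27. 97.]
[ 0.4213 -0.1739  0.2513]
```

Emit:
jog_arm --deltas '[0.7, 7, 0, 20, -4, 5, 0, 1.5, 14, 0, 45, -9, 5, 0, 2.2, 19.9, 0, 72, -14, 5, 0, 2.2, 19.9, 0, 98, -18, 5, 0, 2.2, 19.9, 0, 98, -18, 5, 0, 2.2, 19.9, 0, 98, -18, 5, 0, 2.2, 19.9, 0, 98, -18, -20, 0, 2.2, 19.9, 0, 98, -18, -45, 0, 2.2, 19.9, 0, 98, -18, -65, 0, 2.2, 19.9, 0, 98, -18, -80, 0, 2.2, 19.9, 0, 98, -18, -80, 0, 2.2, 19.9, 0, 98, -18, -80, 0]'

```text
clock: 7.8
position: [0.5184, -0.1914, 0.1706]
ee_rot: [-0.0, 0.999, -0.054, -0.001]
contact_force: [0.2, 0.2, 0.8]
width: 0.0
gripper_force: 0.0
```

Run:
```python
from h import *
s=manip.get_state(); print(s["clock"],s["position"],s["ee_rot"],s["contact_force"],s["width"])
ims=[imaging.get_image(n) for n in("scene","side")]
cv2.imwrite("pics/p3.png",np.hstack([cv2.resize(ims[0][110:270,150:310],(400,400)),cv2.resize(ims[1][130:260,215:345],(400,400))]))
```

```text
7.8 [ 0.5184 -0.1914  0.1706] [-0.0004  0.9985 -0.0541 -0.001 ] [0.2147 0.2473 0.7719] 1.7486824025478333e-05
```

View pics/p3.png

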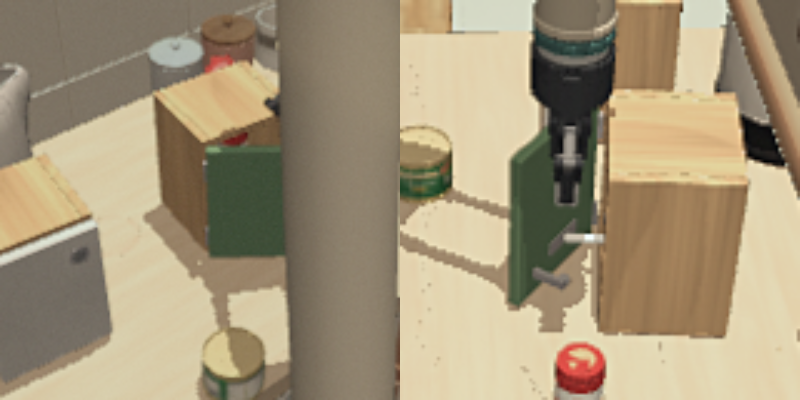

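The fingertips are behind the door, near its free edge, and touching nothing. I'll sweep it open.

Emit:
jog_arm --deltas '[0, 0, 0, -2, 8, 0, 0, 0, 0, 0, -5, 16, 0, 0, 0, 0, 0, -8, 22, 0, 0, 0, 0, 0, -13, 25, 0, 0, 0, 0, 0, -18, 28, 0, 0, 0, 0, 0, -23, 31, 0, 0, 0, 0, 0, -27, 34, 0, 0, 0, 0, 0, -32, 38, 0, 0, 0, 0, 0, -36, 41, 0, 0, 0, 0, 0, -40, 45, 0, 0, 0, 0, 0, -44, 49, 0, 0, 0, 0, 0, -48, 54, 0, 0, 0, 0, 0, -51, 59, 0, 0, 0, 0, 0, -54, 64, 0, 0, 0, 0, 0, -57, 69, 0, 0, 0, 0, 0, -60, 74, 0, 0, 0, 0, 0, -63, 79, 0, 0]'

```text
clock: 9.6
position: [0.4566, -0.1122, 0.1703]
ee_rot: [-0.0, 0.999, -0.054, -0.001]
contact_force: [0.6, -1.2, 0.7]
width: -0.0
gripper_force: 0.4
```

Emit:
jog_arm --deltas '[0, 0, 0, -2, 6, 0, 0, 0, 0, 0, -4, 12, 0, 0, 0, 0, 0, -5, 17, 0, 0, 0, 0, 0, -6, 22, 0, 0, 0, 0, 0, -7, 26, 0, 0, 0, 0, 0, -7, 29, 0, 0, 0, 0, 0, -8, 32, 0, 0, 0, 0, 0, -8, 34, 0, 0, 0, 0, 0, -8, 36, 0, 0, 0, 0, 0, -8, 36, 0, 0, 0, 0, 0, -8, 36, 0, 0]'

```text
clock: 10.7
position: [0.4486, -0.0765, 0.1702]
ee_rot: [-0.0, 0.999, -0.054, -0.001]
contact_force: [-0.9, -0.1, -0.0]
width: 0.0002
gripper_force: 0.1
```

Emit:
jog_arm --deltas '[0, 0, 0, 0, -5, 0, 0, 0, 0, 0, -1, -15, 0, 0, 0, 0, 0, -2, -35, 0, 0, 0, 0, 0, -5, -60, 0, 0, 0, 0, 0, -5, -60, 20, 0, 0, 0, 0, -5, -60, 60, 0, 0, 0, 0, -5, -80, 90, 0, 0, 0, 0, -10, -120, 90, 0, 0, 0, 0, -15, -160, 90, 0, 0, 0, 0, -15, -160, 90, 0, 0, 0, 0, -15, -160, 90, 0]'

```text
clock: 11.8
position: [0.4332, -0.2377, 0.26]
ee_rot: [-0.001, 0.998, -0.055, -0.001]
contact_force: [-0.5, 0.9, -0.1]
width: 0.0003
gripper_force: 0.0
```

Run:
```python
from h import *
s=manip.get_state(); print(s["clock"],s["position"],s["contact_force"])
ims=[imaging.get_image(n) for n in("scene","side")]
cv2.imwrite("pics/p4.png",np.hstack([cv2.resize(ims[0][110:270,150:310],(400,400)),cv2.resize(ims[1][130:260,215:345],(400,400))]))
```

```text
11.8 [ 0.4332 -0.2377  0.26  ] [-0.4681  0.942  -0.0677]
```

View pics/p4.png

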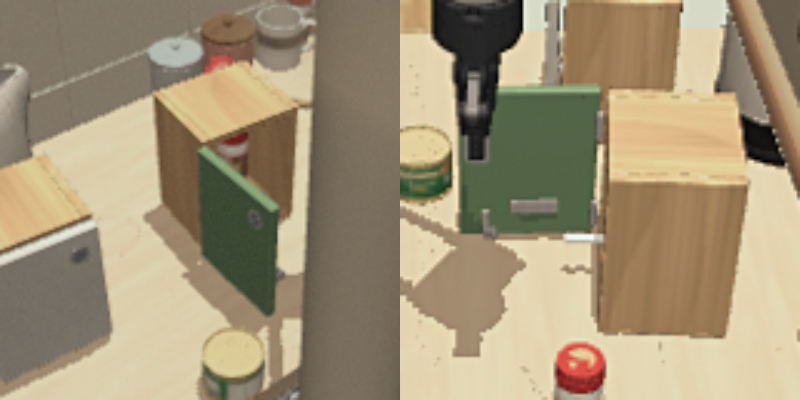

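The green door stands open at about a right angle. The tin and jar are where they were, the white door is shut, and the arm is clear of everything.

```bash
python3 -c "
from rig import manip; print(manip.sign_off())"
```

```text
the job is handed in; nothing more can be done
None
```

The green door was released with a gentle press and pushed open to about a right angle; in the last pictures the white door was still shut and the tin and spice jar hadn't moved (the mug was out of frame), the arm ended clear of everything, and the job is handed in (no verdict came back).

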